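Slide a linocut block under the height gauge

ROBOT

A 6-joint arm with a two-finger parallel gripper is mounted at the origin on the work surface. World frame = base frame: x ahead of the robot, y to its left, z up, the work surface at z = 0. Lengths are in m, angles in degrees, forces in N, time in s.
With the tool pointing down it reaches from about 0.3 to 0.75 m from the base axis. Payload 8.5 kg.
Tool frame: the origin (TCP) lies between the finger pads; the fingertips stand ahead of it and the grasp point (between the pads) lies 8 mm behind it (env.tcp_to_tips is the z of the fingertips in the tool frame, in m); z points along the fingers, x is the direction in which the jaws open and shut, and the axes are right-handed (so a half turn about z gives the same grasp; the last joint's range is limited). The gripper opens to 85 mm and grips with 20 to 120 N. Pads are 22 mm wide; open, the fingers measure 114 mm over their backs; the gripper's body (76 mm by 85 mm) begins 54 mm behind the grasp point. The pads swing forward as they close: fully open they stand 13 mm farther back than shut.
Start: joints at [63.524, 21.807, 74.336, -0, 83.858, -12.336], TCP at [0.134, 0.533, 0.242] pointing down, gripper open.
Joint ranges: [-178.18, 178.18], [-50.72, 133.34], [12.68, 142.11], [-81.47, 261.47], [9.98, 163.14], [-165.26, 165.26]. Speed limits (degrees/s): [136.94, 136.94, 180, 180, 180, 180].

INTERFACE

Orientations are given as a 3x3 rotation matrix whose columns are the frame's x, y, z axes.
In Python, from rig import observe, viewer, env gives the robot as it stands.
- The arm moves only by the tool jog_arm, never from a script. Its arguments are lists of equal length, an entry for each row: "dr": the turn, a rotation vector about the tool's x, y, z in rad, a list of three; "slide": the shift along the tool's x, y, z in m, a list of three; "gripper": the opening, from -1 (shut) to 1 (fully open), so that 0 is half open. In form: {"dr": [[rx, ry, rz], ...], "slide": [[dx, dy, dz], ...], "gripper": [gripper, ...]}. A call has exactly 10 rows; each row shifts and turns the commanded pose from where the row before left it, along the tool's axes as they then stand; what a row does not reach is not made up. A row lasts 1/10 s, in which the tool goes at most 50 mm and 8.59 degrees, less where a joint would pass 70% of its speed; a pose out of reach is approached as far as the arm can. A call is refused whole if a number of a shift passes 0.05 or a number of a turn 0.15, either way. A call with a gripper value outside its range is refused whole. The fingers move at their own pace and stop on an object; "force" is the grip in N (left out, the last holds). Time passes only in rows, so rows that do not move let the fingers close, or fill a call up. It gives the time, the measured TCP pose, the force and the opening at its end, in the units of the state.
- observe(): the state, without advancing time (a new reading comes with each control period).
- viewer.get_image(name): name is "scene" or "top" or "wrist"; returns a dict with "pixels" (420x560x3 uint8, blue, green, red), "camera_matrix" (3x3 intrinsics, pixels), "dist_coeffs" ([k1, k2, p1, p2, k3] as OpenCV has them; the pictures are not rectified), "R" (3x3) and "t" (3): a world point X has camera coordinates R X + t. Camera axes: x right, y down, z forward; pixel columns grow to the right and rows downward; lengths in m; the calibration is good to about 2 mm. A picture is of the moment at which its call begins. There is no depth.
- env.close_job(): hands the job in, once; it reports no verdict.
The state is a dict: "time_s": time; "q": joint angles; "qvel": joint speeds; "joint_efforts": joint torques, N m; "position": TCP position; "tool_rot": TCP orientation; "ft_force": force on the tool from outside, world axes, zero at the start; "wrist_torque": the same for the moment, N m; "grip_width": finger opening in m.
Only numpy, scipy, OpenCV 4.12 (cv2) and the standard library are available. Lean on these libraries where they do the work, as an engineer would, in place of code of your own. Each camera call takes 0.05 s, during which the arm holds its last target.

TASK

Check the mounted lino block for height: push it with the fingertips along the gauge bed and under the low bridge until its far edge sits flat against the end stop. Keep it lying flat on the bed all the way - do not lift or tip it - and leave the ink can, the brayer and the baren where they are. Finish with the robot clear of everything.

Things in the scene. Friction and masses are not known exactly. Their poses are not given: they have to be found in the camera images.
- gauge: Block-height gauge, fixed to the bench; its place and yaw (up to 46 degrees either way) vary. Aluminium bed 350 (x) by 200 (y) mm, its top 12 mm above the table, with a dark steel bridge across it and a steel end stop. Origin: centre of the bed's underside, on the table; x axis along the bed from the open entry end towards bridge and stop, y across, z up.
- gauge_bridge (a point): Centre of the flat underside of the bridge beam, 80 mm along gauge x, 22 mm above the bed (34 above the table). The beam is 40 mm deep (x=60 to 100), its top 54 mm above the table, two screw heads on it reach 66 mm. It stands on two cheeks: inner faces at y=+65 and -65 mm, outer at 85 mm.
- gauge_stop (a point): Centre of the end stop's face that the block must meet, at its foot, on the bed: 150 mm along gauge x, 12 mm above the table. The stop is a steel bar 160 mm wide (y), 15 mm deep, 14 mm high above the bed.
- block: Brown linoleum on plywood, leaf pattern carved on top, 150 (x) by 100 (y) by 18 mm, 0.14 to 0.28 kg, loose, flat on the bed before the bridge, up to 20 mm off centre and turned up to 15 degrees. Origin: centre of its underside, on the bed; +x along its length towards the bridge. Fully home its origin is at gauge x=75 mm and 60 mm of it stand out before the bridge.
- block_front (a point): Centre of the block's front face (the one that meets the stop), half way up: 75 mm along +x from the block's centre, 9 mm above its underside.
- block_tail (a point): Centre of the block's tail face (the one to push on), half way up: 75 mm along -x from the block's centre.
- ink_can: Bystander: round steel ink can, 80 mm across, 60 mm high, standing on the table beside the bed at the gauge's +y side. Origin: centre of its underside.
- brayer: Bystander: hand ink roller lying on the table at the gauge's -y side, black roller 100 mm long and 44 mm thick, wooden handle; 172 mm long along its x (roller at +x), 44 mm high. Origin: on the table, between roller and handle.
- baren: Bystander: round wooden rubbing pad, 100 mm across, 32 mm high with its grip, on the table at the gauge's +y side near the entry. Origin: centre of its underside.

How it is judged (in metres and radians):
On the way:
1. the block's front has passed under the bridge, flat on the bed (x of block_front in the frame of gauge above 0.102 m and y of block_front in the frame of gauge between -0.05 and 0.05 m and z of block in the frame of gauge below 0.016 m).
At the end, for the whole second after the job is handed in: The block lies flat on the bed under the bridge, at rest, its front face within 5 mm of the end stop and square to it within 3.4 degrees, within 25 mm of the bed's centre line; nothing touches the robot (x of block_front in the frame of gauge above 0.145 m and y of block in the frame of gauge between -0.025 and 0.025 m and z of block in the frame of gauge between 0.0095 and 0.0145 m and angle between the x axis of block and the x axis of gauge, either way round below 0.06 rad and angle between block's own z axis and vertical below 0.03 rad and linear speed of block below 0.01 m/s).
It fails at once if the block is lifted: its underside's centre more than 6 mm above the bed (z of block in the frame of gauge above 0.018 m).
It fails at once if the block is tipped more than 4.6 degrees (angle between block's own z axis and vertical above 0.08 rad).
It fails at once if the ink can, brayer or baren is moved more than 15 mm (distance of any of ink_can, brayer, baren from where it was at the start of the episode above 0.015 m).
It also fails if it takes over 58 s, if anything falls off the work surface, if the arm or the gripper's body presses on something with over 40 N, if the wrist force passes 120 N, or if a joint passes its speed limit or range.

## Working session

There is one attempt and no reset: what is moved stays moved. The work goes in short steps, Python scripts to look and compute and a tool call to move; the robot and the scene stay as the last step left them, time stands still between calls to the robot, and variables do not carry over. Pictures are saved under pics/ and viewed, and the job is handed in when it is done.

Besides the shell and the picture viewer there is one more tool, called as a command line: name --argument value ..., lists and objects as JSON in quotes. jog_arm: Moves the arm, as the interface text tells. Its arguments: {"type":"object","properties":{"dr":{"type":"array","items":{"type":"array","items":{"type":"number"}}},"slide":{"type":"array","items":{"type":"array","items":{"type":"number"}}},"gripper":{"type":"array","items":{"type":"number"}},"force":{"type":"number"}},"required":["dr","slide","gripper"]}

```bash
mkdir -p pics; ls; cat > h.py <<'E'
import numpy as np,cv2
from rig import observe,viewer,env
def grab(n,f):
    im=viewer.get_image(n); cv2.imwrite('pics/'+f+'.png',im['pixels']); np.savez('pics/'+f+'.npz',**{k:np.array(v) for k,v in im.items()}); return im
def load(f): return dict(np.load('pics/'+f+'.npz'))
def ray(im,uv,z):
    uv=np.array(uv,float).reshape(-1,1,2)
    p=cv2.undistortPoints(uv,np.array(im['camera_matrix']),np.array(im['dist_coeffs'])).reshape(-1,2)
    R=np.array(im['R']);t=np.array(im['t']).ravel();c=-R.T@t
    d=np.c_[p,np.ones(len(p))]@R
    return c+d*((z-c[2])/d[:,2])[:,None]
def proj(im,X):
    r,_=cv2.Rodrigues(np.array(im['R']));return cv2.projectPoints(np.array(X,float).reshape(-1,1,3),r,np.array(im['t']).ravel(),np.array(im['camera_matrix']),np.array(im['dist_coeffs']))[0].reshape(-1,2)
E
python3 - <<'E'
from h import *
for n in ('scene','top','wrist'):
    im=grab(n,n+'0'); print(n,-im['R'].T@im['t'])
print(observe(),env.tcp_to_tips)
E
```

```text
pics
scene [0.85176184 0.447427   0.68511521]
top [0.50491359 0.01750479 0.71873985]
wrist [0.0645773  0.55026893 0.37246584]
{'time_s': 0.15, 'q': array([ 6.35252720e+01,  2.18316957e+01,  7.43705237e+01,  3.02086684e-03,
        8.38604818e+01, -1.23348409e+01]), 'qvel': array([-0.00417362, -0.11250585, -0.15768959,  0.02425383, -0.12094963,
       -0.12143012]), 'joint_efforts': array([ 3.00813124e-03, -4.48626673e+01, -2.31343782e+01, -7.06767696e-05,
        3.88033441e-03, -1.62210512e-05]), 'position': array([0.13424534, 0.53315047, 0.24188267]), 'tool_rot': array([[ 2.44295353e-01,  9.69700724e-01, -5.34785732e-04],
       [ 9.69700295e-01, -2.44295772e-01, -9.56210775e-04],
       [-1.05788417e-03, -2.84984034e-04, -9.99999400e-01]]), 'ft_force': array([-0.29176222,  0.42983242, -0.04480169]), 'wrist_torque': array([0.0205596 , 0.02946767, 0.02543396]), 'grip_width': 0.08531379931568882} 0.011
```

View pics/top0.png

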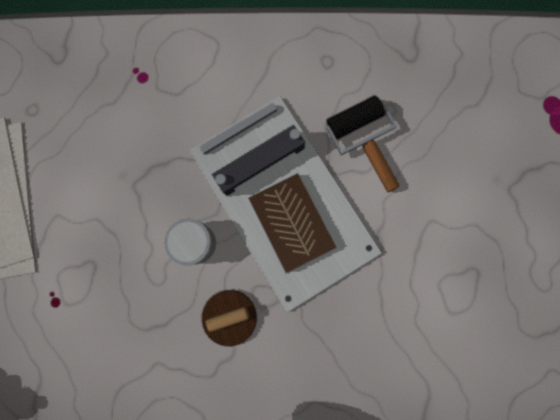

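View pics/scene0.png

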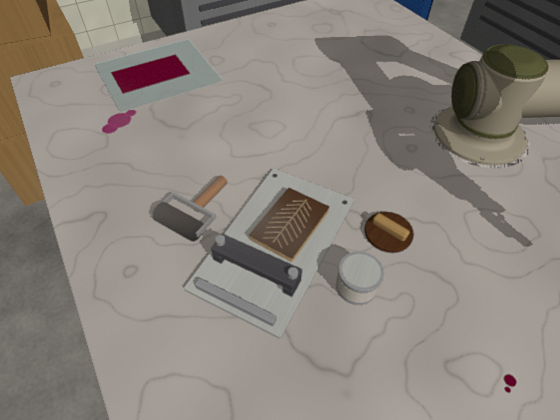

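The top view shows the bed with corners near (193,150), (281,99), (381,252) and (290,310). The block's corners are near (250,195), (299,176), (335,243) and (289,271). The can is at (188,242), the baren at (230,318) and the brayer at (365,130).

```bash
python3 - <<'E'
from h import *
im=load('top0');p=im['pixels'];hsv=cv2.cvtColor(p,cv2.COLOR_BGR2HSV)
for uv in [(215,160),(270,230),(320,280),(150,200),(420,200),(350,330),(272,245),(320,240)]: print(uv,p[uv[1],uv[0]],hsv[uv[1],uv[0]])
# block
m=((hsv[...,1]>90)&((hsv[...,0]<25))).astype(np.uint8)*255
m[:, :240]=0;m[:,345:]=0;m[:165]=0;m[285:]=0
m=cv2.morphologyEx(m,cv2.MORPH_CLOSE,np.ones((9,9)))
c=max(cv2.findContours(m,0,2)[0],key=cv2.contourArea)
r=cv2.minAreaRect(c);b=cv2.boxPoints(r);print(r,b)
W=ray(im,b,.030);print(W,np.linalg.norm(W-np.roll(W,-1,0),axis=1),W.mean(0))
# bed mask: bluish-grey
d=p.astype(int);m2=((d[...,0]-d[...,2])>-3).astype(np.uint8)*255
cv2.imwrite('pics/m2.png',np.hstack([cv2.resize(m2,(400,300)),cv2.resize(m,(400,300))]))
B=ray(im,[(193,150),(281,99),(381,252),(290,310)],.012);print(B,np.linalg.norm(B-np.roll(B,-1,0),axis=1))
E
```

```text
(215, 160) [140 142 139] [ 70   5 142]
(270, 230) [34 40 59] [  7 108  59]
(320, 280) [145 146 143] [ 80   5 146]
(150, 200) [125 127 131] [ 10  12 131]
(420, 200) [132 133 138] [  5  11 138]
(350, 330) [128 129 133] [  6  10 133]
(272, 245) [72 77 85] [12 39 85]
(320, 240) [32 43 60] [ 12 119  60]
((292.2000427246094, 222.40000915527344), (82.28730010986328, 54.56005859375), 63.43495178222656) [[249.40005 197.8    ]
 [298.20004 173.40001]
 [335.00003 247.00002]
 [286.20004 271.40002]]
[[ 0.61489651  0.09723068  0.03      ]
 [ 0.66028244  0.01077714  0.03      ]
 [ 0.52988197 -0.05517718  0.03      ]
 [ 0.48609255  0.02940515  0.03      ]] [0.0976427  0.14613095 0.09524539 0.14557046] [0.57278837 0.02055895 0.03      ]
[[ 0.70716005  0.20809739  0.012     ]
 [ 0.80784865  0.04483614  0.012     ]
 [ 0.52286719 -0.13928387  0.012     ]
 [ 0.41795623  0.02185765  0.012     ]] [0.19181354 0.33928544 0.19228338 0.34398269]
```

View pics/m2.png

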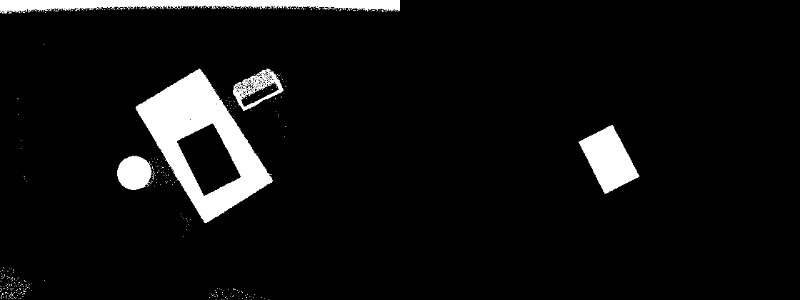

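```bash
cat > meas.py <<'E'
from h import *
def rect(m,im,z):
    c=max(cv2.findContours(m,0,1)[0],key=cv2.contourArea).reshape(-1,2)
    W=ray(im,c,z)[:,:2]
    c,s,a=cv2.minAreaRect((W*1000).astype(np.float32)); return W,np.array(c)/1000,s,a
def bed(im):
    p=im['pixels'].astype(int);m=((p[...,0]-p[...,2])>-3).astype(np.uint8)*255;m[:30]=0
    m=cv2.morphologyEx(m,cv2.MORPH_OPEN,np.ones((5,5)));return m
def sides(W,c,th,hx,hy,tol=.012,corner=.02):
    # line fits to 4 sides in rough frame
    R=np.array([[np.cos(th),-np.sin(th)],[np.sin(th),np.cos(th)]]);L=(W-c)@R
    out={}
    for n,ax,v in (('+x',0,hx),('-x',0,-hx),('+y',1,hy),('-y',1,-hy)):
        h=(hy,hx)[ax]
        s=L[(abs(L[:,ax]-v)<tol)&(abs(L[:,1-ax])<h-corner)]
        k=np.polyfit(s[:,1-ax],s[:,ax],1);r=s[:,ax]-np.polyval(k,s[:,1-ax]);ok=abs(r)<.003
        k=np.polyfit(s[ok,1-ax],s[ok,ax],1);out[n]=(k[1]*1000,np.degrees(np.arctan(k[0]))*(1 if ax else -1),ok.sum())
    return out
E
python3 - <<'E'
from meas import *
im=load('top0')
W,c,s,a=rect(bed(im),im,.012);print(c,s,a)
d=np.array([.808-.523,.045+.139]);th=np.arctan2(d[1],d[0]);print(np.degrees(th))
for k,v in sides(W,c,th,.172,.097).items():print(k,np.round(v,2))
E
```

```text
[0.61410437 0.0380529 ] (352.29833984375, 203.76449584960938) 32.72450637817383
32.84685446502405
+x [1.7447e+02 3.0000e-02 7.1000e+01]
-x [-1.745e+02 -1.100e-01  7.700e+01]
+y [ 99.27  -0.2  144.  ]
-y [-100.12   -0.17  152.  ]
```

```bash
cat >> meas.py <<'E'
G=np.array([.6141,.0377]);TH=np.radians(32.70)
RG=np.array([[np.cos(TH),-np.sin(TH)],[np.sin(TH),np.cos(TH)]])
def g2w(p): return G+np.atleast_2d(p)@RG.T
def w2g(p): return (np.atleast_2d(p)[:,:2]-G)@RG
E
python3 - <<'E'
from meas import *
im=load('top0');p=im['pixels']
hsv=cv2.cvtColor(p,cv2.COLOR_BGR2HSV)
poly=proj(im,np.c_[g2w([(-.165,-.09),(-.165,.09),(.05,.09),(.05,-.09)]),np.full(4,.03)])
mm=np.zeros(p.shape[:2],np.uint8);cv2.fillPoly(mm,[poly.astype(int)],255)
m=((p.max(2)<100)&(mm>0)).astype(np.uint8)*255
m=cv2.morphologyEx(m,cv2.MORPH_CLOSE,np.ones((7,7)));m=cv2.morphologyEx(m,cv2.MORPH_OPEN,np.ones((7,7)))
W,c,s,a=rect(m,im,.03);print(c,s,a,w2g(c))
b=cv2.boxPoints((c*1000,s,a))/1000;print(np.round(w2g(b),4))
for th in (np.radians(a),np.radians(a-90)):
  if abs(np.degrees(th-TH))<30:
    print(np.degrees(th-TH))
    for k,v in sides(W,c,th,.074,.049).items():print(k,np.round(v,2))
for n,uv,z in (('can',(188,242),.06),('baren',(230,318),.02),('roller l',(330,115),.03),('brayer frame',(397,125),.03),('handle end',(393,188),.02),('bridge screws',[(220,180),(295,134)],.06)):
    w=ray(im,uv,z);print(n,np.round(w,3),np.round(w2g(w),3))
# tail/handling distances
print(g2w([(-.175,0),(0.015,0)]),np.linalg.norm(g2w([(-.2,0),(0.0,0)]),axis=1))
cv2.imwrite('pics/m.png',m)
E
```

```text
[0.58414044 0.01926286] (180.55734252929688, 114.53079223632812) 28.023860931396484 [[-0.03517178  0.00067031]]
[[-0.1205  0.0651]
 [-0.1298 -0.049 ]
 [ 0.0501 -0.0638]
 [ 0.0595  0.0504]]
-4.676139068603517Traceback (most recent call last):
  File "<stdin>", line 13, in <module>
  File "meas.py", line 16, in sides
    k=np.polyfit(s[:,1-ax],s[:,ax],1);r=s[:,ax]-np.polyval(k,s[:,1-ax]);ok=abs(r)<.003
    raise TypeError("expected non-empty vector for x")
TypeError: expected non-empty vector for x
```

```bash
cat >> meas.py <<'E'
def block(im,xmax=.05,z=.03):
    p=im['pixels'];hsv=cv2.cvtColor(p,cv2.COLOR_BGR2HSV)
    poly=proj(im,np.c_[g2w([(-.172,-.09),(-.172,.09),(xmax,.09),(xmax,-.09)]),np.full(4,z)])
    mm=np.zeros(p.shape[:2],np.uint8);cv2.fillPoly(mm,[poly.astype(int)],255)
    m=((hsv[...,1]>60)&(hsv[...,0]<25)&(mm>0)).astype(np.uint8)*255
    m=cv2.morphologyEx(m,cv2.MORPH_CLOSE,np.ones((9,9)));m=cv2.morphologyEx(m,cv2.MORPH_OPEN,np.ones((7,7)))
    return m
E
python3 - <<'E'
from meas import *
im=load('top0')
m=block(im)
W,c,s,a=rect(m,im,.03);print(c,s,a,w2g(c))
b=cv2.boxPoints((c*1000,s,a))/1000;print(np.round(w2g(b),4))
for th in (np.radians(a),np.radians(a-90)):
  if abs(np.degrees(th-TH))<30:
    print(np.degrees(th-TH))
    for k,v in sides(W,c,th,.074,.049).items():print(k,np.round(v,2))
for n,uv,z in (('can',(188,242),.06),('baren',(230,318),.02),('roller l',(330,115),.03),('brayer frame',(397,125),.03),('handle end',(393,188),.02),('bridge screws',[(220,180),(295,134)],.06)):
    w=ray(im,uv,z);print(n,np.round(w,3),np.round(w2g(w),3))
print(g2w([(-.175,0),(0.015,0)]),np.linalg.norm(g2w([(-.2,0),(0.0,0)]),axis=1))
v=im['pixels'].copy();v[m>0,2]=255;cv2.imwrite('pics/m.png',v[140:320,180:400].repeat(3,0).repeat(3,1))
E
```

```text
[0.57267517 0.02099297] (147.35916137695312, 97.13431549072266) 27.776906967163086 [[-0.04388525  0.00832021]]
[[-0.1131  0.063 ]
 [-0.1215 -0.0337]
 [ 0.0254 -0.0464]
 [ 0.0337  0.0504]]
-4.923093032836914
+x [72.4  -0.14 30.  ]
-x [-72.85   0.5   29.  ]
+y [48.05  0.11 54.  ]
-y [-47.6    0.18  54.  ]
can [[0.533 0.196 0.06 ]] [[0.017 0.177]]
baren [[0.403 0.127 0.02 ]] [[-0.13   0.189]]
roller l [[ 0.77  -0.046  0.03 ]] [[ 0.086 -0.155]]
brayer frame [[ 0.752 -0.168  0.03 ]] [[ 0.005 -0.247]]
handle end [[ 0.638 -0.161  0.02 ]] [[-0.087 -0.18 ]]
bridge screws [[0.641 0.145 0.06 ]
 [0.723 0.017 0.06 ]] [[ 0.08   0.076]
 [ 0.081 -0.076]]
[[ 0.46683561 -0.05684206]
 [ 0.62672266  0.0458036 ]] [0.45131427 0.61525613]
```

View pics/m.png

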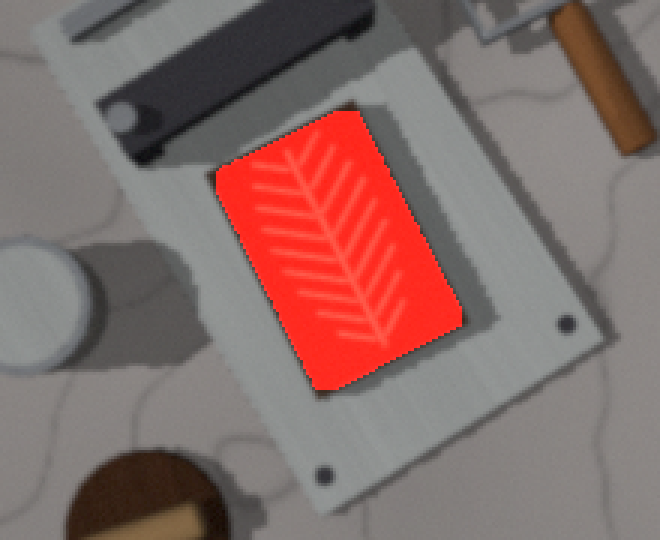

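The gauge is at (0.614, 0.038) with yaw 32.7°. The measured bed is 349 x 199 mm, and the bridge screws fall at x=80 mm, as they should. In the gauge frame the block centre is at about (-43.5, 8) mm, turned -4.8°.

I'll turn the tool so its x axis lies along gauge y and half-close the fingers, giving two contact points.

jog_arm --dr '[[0, 0, -0.136], [0, 0, -0.136], [0, 0, -0.136], [0, 0, -0.136], [0, 0, -0.136], [0, 0, -0.137], [0, 0, 0], [0, 0, 0], [0, 0, 0], [0, 0, 0]]' --slide '[[0, 0, 0], [0, 0, 0], [0, 0, 0], [0, 0, 0], [0, 0, 0], [0, 0, 0], [0, 0, 0], [0, 0, 0], [0, 0, 0], [0, 0, 0]]' --gripper '[0, 0, 0, 0, 0, 0, 0, 0, 0, 0]'

```text
time_s: 1.15
position: [0.1343, 0.5333, 0.2423]
tool_rot: [[-0.538, 0.843, -0.0], [0.843, 0.538, -0.0], [-0.0, -0.0, -1.0]]
ft_force: [-0.2, -0.1, -0.2]
grip_width: 0.0427
```

```bash
cat >> meas.py <<'E'
def togo(gx,gy,z):
    s=observe();T=np.r_[g2w((gx,gy))[0],z];R=s['tool_rot'];a=np.degrees(np.arctan2(R[1,0],R[0,0]))
    print('t',s['time_s'],'tool slide',np.round(R.T@(T-s['position']),4),'yaw err',round(a-np.degrees(TH)-90,2),'tilt',np.round(R[:,2],4),'gpos',np.round(w2g(s['position'])*1000,1),'z',s['position'][2],'w',s['grip_width'],'F',np.round(s['ft_force'],1),'q',np.round(s['q'],0))
E
python3 - <<'E'
from meas import *
togo(-.160,.008,.12)
E
```

```text
t 1.15 tool slide [-0.6683 -0.0226  0.1223] yaw err -0.12 tilt [-1.e-04 -1.e-04 -1.e+00] gpos [[-136.   676.2]] z 0.24228761202209678 w 0.042697978215065546 F [-0.2 -0.1 -0.2] q [ 64.  22.  74.   0.  84. -59.]
```

jog_arm --dr '[[0, 0, 0], [0, 0, 0], [0, 0, 0], [0, 0, 0], [0, 0, 0], [0, 0, 0], [0, 0, 0], [0, 0, 0], [0, 0, 0], [0, 0, 0]]' --slide '[[-0.02, 0, 0], [-0.035, 0, 0], [-0.035, 0, 0], [-0.035, 0, 0], [-0.035, 0, 0], [-0.035, 0, 0], [-0.035, 0, 0], [-0.035, 0, 0], [-0.035, 0, 0], [-0.035, 0, 0]]' --gripper '[0, 0, 0, 0, 0, 0, 0, 0, 0, 0]'

```text
time_s: 2.15
position: [0.3157, 0.2501, 0.2425]
tool_rot: [[-0.539, 0.842, 0.001], [0.842, 0.539, 0.0], [-0.0, 0.001, -1.0]]
ft_force: [-0.2, 0.3, -0.0]
grip_width: 0.0423
```

jog_arm --dr '[[0, 0, 0], [0, 0, 0], [0, 0, 0], [0, 0, 0], [0, 0, 0], [0, 0, 0], [0, 0, 0], [0, 0, 0], [0, 0, 0], [0, 0, 0]]' --slide '[[-0.035, 0, 0], [-0.035, 0, 0], [-0.035, 0, 0], [-0.035, 0, 0], [-0.035, 0, 0], [-0.035, -0.005, 0], [-0.035, -0.005, 0], [-0.035, -0.005, 0], [-0.035, -0.007, 0], [-0.018, 0, 0]]' --gripper '[0, 0, 0, 0, 0, 0, 0, 0, 0, 0]'

```text
time_s: 3.15
position: [0.4771, -0.0432, 0.2423]
tool_rot: [[-0.537, 0.844, 0.0], [0.844, 0.537, -0.0], [-0.0, -0.0, -1.0]]
ft_force: [0.2, -0.1, 1.5]
grip_width: 0.0428
```

```bash

python3 - <<'E'
from meas import *
togo(-.160,.008,.09)
E
```

```text
t 3.15 tool slide [ 0.0021 -0.001   0.1523] yaw err -0.21 tilt [ 1.e-04 -4.e-04 -1.e+00] gpos [[-159.    6.]] z 0.24226778269406138 w 0.042771926500262306 F [ 0.2 -0.1  1.5] q [ -19.   15.   85.   -0.   80. -142.]
```

jog_arm --dr '[[0, 0, -0.003], [0, 0, 0], [0, 0, 0], [0, 0, 0], [0, 0, 0], [0, 0, 0], [0, 0, 0], [0, 0, 0], [0, 0, 0], [0, 0, 0]]' --slide '[[0, 0, 0.01], [0, 0, 0.025], [0, 0, 0.03], [0, 0, 0.03], [0, 0, 0.03], [0, 0, 0.03], [0, 0, 0.02], [0, 0, 0.015], [0, 0, 0], [0, 0, 0]]' --gripper '[0, 0, 0, 0, 0, 0, 0, 0, 0, 0]'

```text
time_s: 4.15
position: [0.4762, -0.04, 0.0526]
tool_rot: [[-0.543, 0.84, -0.0], [0.84, 0.543, 0.0], [0.0, -0.0, -1.0]]
ft_force: [0.7, 0.4, 0.1]
grip_width: 0.0426
```

```bash

python3 - <<'E'
from meas import *
togo(-.160,.008,.09)
for n in ('scene','top','wrist'): grab(n,n+'1')
im=load('scene1');s=observe();R=s['tool_rot'];v=im['pixels'].copy()
for x in (-.0285,.0285):
  for y in (-.011,.011):
    P=[s['position']+R@np.array([x,y,z]) for z in (0.011,0,-.002)]
    uv=proj(im,P);print(np.round(uv,1))
    for q in uv: cv2.circle(v,tuple(int(k) for k in q),0,(0,0,255),-1)
cv2.imwrite('pics/z1.png',cv2.resize(v[120:260,200:400],None,fx=4,fy=4,interpolation=0))
E
```

```text
t 4.15 tool slide [-0.0011 -0.002  -0.0374] yaw err 0.18 tilt [-3.e-04  2.e-04 -1.e+00] gpos [[-158.     9.1]] z 0.052572824885560074 w 0.04258597811028681 F [0.7 0.4 0.1] q [ -19.   29.  101.    0.   51. -142.]
[[305.  171.6]
 [305.3 168. ]
 [305.4 167.4]]
[[300.7 178.1]
 [301.  174.5]
 [301.  173.8]]
[[329.1 180.5]
 [329.6 176.9]
 [329.7 176.3]]
[[325.  187.2]
 [325.6 183.7]
 [325.7 183. ]]
```

View pics/z1.png

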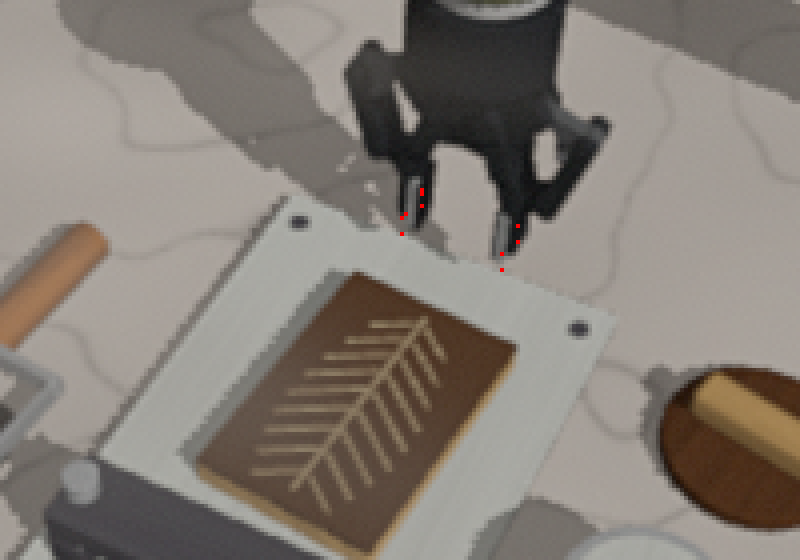

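View pics/wrist1.png

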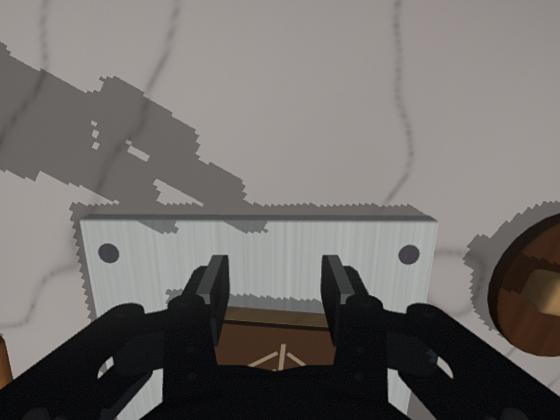

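The view shows both fingertips behind the tail, at about (401,234)/4 and (498,256)/4 in the crop, slightly above the predicted tip points. With the TCP at z=0.025 the tips are at 14–22 mm, between the bed at 12 and the block top at 30. I'll descend to that.

jog_arm --dr '[[0, 0, 0.003], [0, 0, 0], [0, 0, 0], [0, 0, 0], [0, 0, 0], [0, 0, 0], [0, 0, 0], [0, 0, 0], [0, 0, 0], [0, 0, 0]]' --slide '[[-0.001, -0.002, 0.004], [0, 0, 0.004], [0, 0, 0.004], [0, 0, 0.004], [0, 0, 0.004], [0, 0, 0.004], [0, 0, 0.003], [0, 0, 0], [0, 0, 0], [0, 0, 0]]' --gripper '[0, 0, 0, 0, 0, 0, 0, 0, 0, 0]'

```text
time_s: 5.3
position: [0.4754, -0.0428, 0.0255]
tool_rot: [[-0.54, 0.842, 0.0], [0.842, 0.54, -0.0], [-0.0, 0.0, -1.0]]
ft_force: [-0.2, -0.1, 0.1]
grip_width: 0.0426
```

```bash

python3 - <<'E'
from meas import *
togo(-.011,.008,.025)
grab('scene','scene2')
im=load('scene2');v=im['pixels']
cv2.imwrite('pics/z2.png',cv2.resize(v[120:260,200:400],None,fx=4,fy=4,interpolation=0))
E
```

```text
t 5.3 tool slide [0.0009 0.1492 0.0005] yaw err -0.03 tilt [ 4.e-04 -1.e-04 -1.e+00] gpos [[-160.2    7.2]] z 0.025472013372716193 w 0.04261245721467871 F [-0.2 -0.1  0.1] q [ -19.   31.  102.    0.   46. -142.]
```

View pics/z2.png

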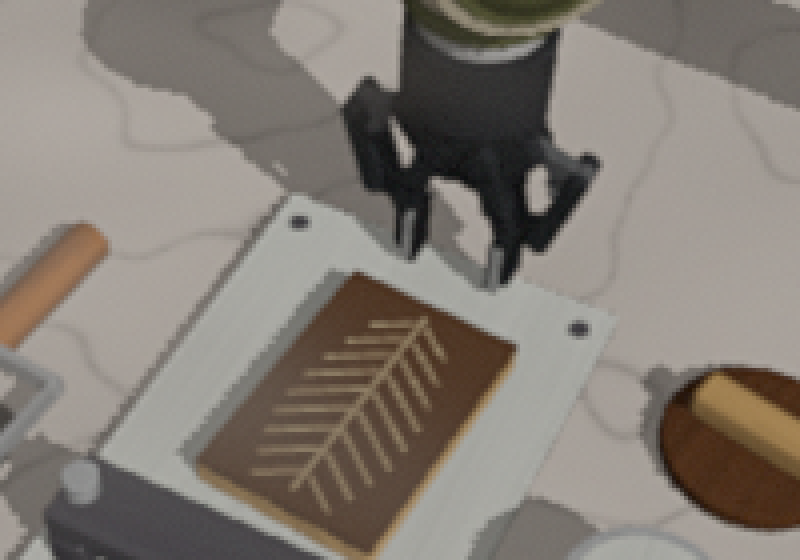

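jog_arm --dr '[[0, 0, 0], [0, 0, 0], [0, 0, 0], [0, 0, 0], [0, 0, 0], [0, 0, 0], [0, 0, 0], [0, 0, 0], [0, 0, 0], [0, 0, 0]]' --slide '[[0, 0.005, 0], [0, 0.006, 0], [0, 0.006, 0], [0, 0.005, 0], [0, 0.004, 0], [0, 0.004, 0], [0, 0.004, 0], [0, 0.004, 0], [0, 0.004, 0], [0, 0.003, 0]]' --gripper '[0, 0, 0, 0, 0, 0, 0, 0, 0, 0]'

```text
time_s: 6.35
position: [0.5134, -0.0183, 0.0253]
tool_rot: [[-0.54, 0.842, 0.0], [0.842, 0.54, -0.0], [-0.0, -0.0, -1.0]]
ft_force: [-0.5, -0.3, -0.5]
grip_width: 0.0428
```

```bash

python3 - <<'E'
from meas import *
togo(-.011,.008,.025)
grab('scene','scene3');grab('top','top3')
v=load('scene3')['pixels'];w=load('top3')['pixels']
cv2.imwrite('pics/z3.png',np.hstack([cv2.resize(v[120:260,200:330],None,fx=3,fy=3,interpolation=0),cv2.resize(w[140:280,220:350],None,fx=3,fy=3,interpolation=0)]))
E
```

```text
t 6.35 tool slide [0.0008 0.104  0.0003] yaw err -0.03 tilt [ 0. -0. -1.] gpos [[-115.     7.2]] z 0.025308089558943533 w 0.0427759581328386 F [-0.5 -0.3 -0.5] q [ -15.   34.   96.   -0.   50. -138.]
```

View pics/z3.png

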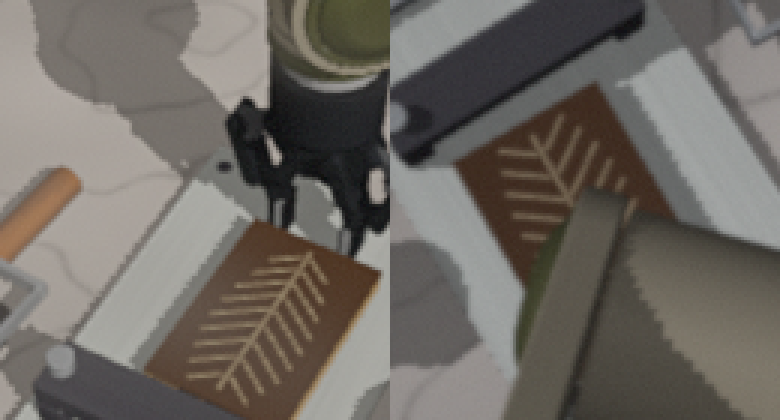

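Both tips are on the tail, and the block's front edge now looks parallel to the bridge. I'll keep pushing.

jog_arm --dr '[[0, 0, 0], [0, 0, 0], [0, 0, 0], [0, 0, 0], [0, 0, 0], [0, 0, 0], [0, 0, 0], [0, 0, 0], [0, 0, 0], [0, 0, 0]]' --slide '[[0, 0.002, 0], [0, 0.004, 0], [0, 0.004, 0], [0, 0.004, 0], [0, 0.004, 0], [0, 0.004, 0], [0, 0.004, 0], [0, 0.004, 0], [0, 0.003, 0], [0, 0.001, 0]]' --gripper '[0, 0, 0, 0, 0, 0, 0, 0, 0, 0]'

```text
time_s: 7.45
position: [0.5421, 0.0, 0.0253]
tool_rot: [[-0.54, 0.842, 0.0], [0.842, 0.54, -0.0], [-0.0, 0.0, -1.0]]
ft_force: [-1.1, -0.8, -0.2]
grip_width: 0.0425
```

```bash

python3 - <<'E'
from meas import *
togo(-.011,.008,.025)
im=grab('scene','scene4')
hsv=cv2.cvtColor(im['pixels'],cv2.COLOR_BGR2HSV)
m=block(im,.09)
W=ray(im,max(cv2.findContours(m,0,1)[0],key=cv2.contourArea).reshape(-1,2),.03);g=w2g(W)*1000
# side edges near -y and tail
s=g[(g[:,0]>-55)&(g[:,0]<30)]
for nm,sel in (('-y',s[s[:,1]<-25]),('+y',s[s[:,1]>35])):
    k=np.polyfit(sel[:,0],sel[:,1],1);print(nm,k,np.degrees(np.arctan(k[0])),len(sel))
print(g.min(0),g.max(0))
v=im['pixels'].copy();cv2.drawContours(v,cv2.findContours(m,0,1)[0],-1,(0,0,255),1)
cv2.imwrite('pics/z4.png',cv2.resize(v[120:320,180:400],None,fx=3,fy=3,interpolation=0))
E
```

```text
t 7.45 tool slide [0.0008 0.07   0.0003] yaw err -0.02 tilt [ 1.e-04 -0.e+00 -1.e+00] gpos [[-81.    7.2]] z 0.025297034029842264 w 0.042498575308026615 F [-1.1 -0.8 -0.2] q [ -13.   36.   92.   -0.   53. -135.]
-y [ 4.70461091e-03 -3.55572745e+01] 0.2695523607101018 30
+y [3.77824622e-03 6.44626770e+01] 0.21647653205352727 33
[-70.5692705  -36.80251444] [48.87195753 65.30649655]
```

View pics/z4.png

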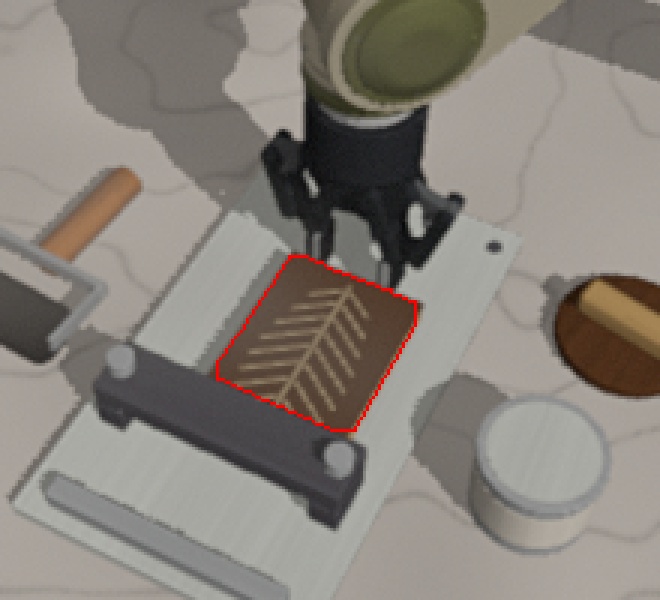

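```bash

python3 - <<'E'
from meas import *
im=load('scene4')
m=bed(im);poly=proj(im,np.c_[g2w([(-.2,-.115),(-.2,.115),(.19,.115),(.19,-.115)]),np.full(4,.012)])
mm=np.zeros(m.shape,np.uint8);cv2.fillPoly(mm,[poly.astype(int)],255);m&=mm
g=w2g(ray(im,max(cv2.findContours(m,0,1)[0],key=cv2.contourArea).reshape(-1,2),.012))*1000
for nm,sel in (('-y',g[(abs(g[:,1]+100)<6)&(abs(g[:,0])<160)]),('+y',g[(abs(g[:,1]-100)<6)&(abs(g[:,0])<160)])):
    k=np.polyfit(sel[:,0],sel[:,1],1);print(nm,k,len(sel))
im3=load('top3');b=block(im3,.05)
g=w2g(ray(im3,max(cv2.findContours(b,0,1)[0],key=cv2.contourArea).reshape(-1,2),.03))*1000;print(g.min(0),g.max(0))
for nm,sel in (('-y',g[(g[:,1]<-20)&(g[:,0]>-30)&(g[:,0]<35)]),('+y',g[(g[:,1]>45)&(g[:,0]>-30)&(g[:,0]<35)]),('+x',g[(g[:,0]>35)&(abs(g[:,1]-12)<35)])):
    print(nm,np.round(np.median(sel,0),1),np.polyfit(sel[:,0],sel[:,1],1) if nm!='+x' else np.polyfit(sel[:,1],sel[:,0],1),len(sel))
top=grab('top','top4');b=block(top,.05)
g=w2g(ray(top,max(cv2.findContours(b,0,1)[0],key=cv2.contourArea).reshape(-1,2),.03))*1000;print(g.min(0),g.max(0))
cv2.imwrite('pics/z5.png',cv2.resize(top['pixels'][100:300,180:400],None,fx=3,fy=3,interpolation=0))
E
```

```text
-y [ 3.24580211e-02 -1.03584492e+02] 21Traceback (most recent call last):
  File "<stdin>", line 7, in <module>
    raise TypeError("expected non-empty vector for x")
TypeError: expected non-empty vector for x
```

```bash

python3 - <<'E'
from meas import *
im=load('scene0')
v=im['pixels'].copy()
C=g2w([(-.175,-.1),(-.175,.1),(.175,.1),(.175,-.1)])
uv=proj(im,np.c_[C,np.full(4,.012)]);print(uv.round(1))
s0=load('scene0');b=block(s0,.05);g=w2g(ray(s0,max(cv2.findContours(b,0,1)[0],key=cv2.contourArea).reshape(-1,2),.03))
print('scene0 block c',(cv2.minAreaRect((g*1000).astype(np.float32))))
cv2.polylines(v,[uv.round().astype(int)],True,(0,0,255),1)
top=grab('top','top4');b=block(top,.05)
g=w2g(ray(top,max(cv2.findContours(b,0,1)[0],key=cv2.contourArea).reshape(-1,2),.03))*1000;print(g.min(0),g.max(0))
s=g[(g[:,0]>0)&(g[:,0]<45)]
print('+y',np.median(s[s[:,1]>40],0),'-y',np.median(s[s[:,1]<-10],0))
cv2.imwrite('pics/z5.png',np.hstack([cv2.resize(top['pixels'][120:300,180:360],None,fx=2,fy=2,interpolation=0),cv2.resize(v[160:340,180:360],None,fx=2,fy=2,interpolation=0)]))
E
```

```text
[[274.1 167.5]
 [355.7 198.2]
 [281.8 336.6]
 [184.6 287.5]]
scene0 block c ((-37.97058868408203, 8.231025695800781), (103.9240493774414, 157.12840270996094), 85.34518432617188)
[  9.7694518  -33.75453157] [51.80192666  3.09337679]
+y [nan nan] -y [ 19.70421081 -28.0632954 ]
  return _methods._mean(a, axis=axis, dtype=dtype,
  ret = um.true_divide(
```

View pics/z5.png

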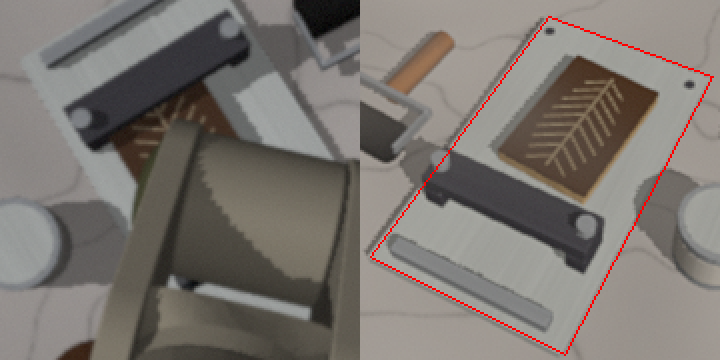

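The scene overlay matches the bed. The block is square (0.25°) but sits at y≈+14.5 mm, so its +y edge is at about 64.5 mm, right at the cheek's inner face (65). Before going on I'll back off, turn the tool a quarter turn, and nudge the block towards -y with both tips on its side.

jog_arm --dr '[[0, 0, 0], [0, 0, 0], [0, 0, 0], [0, 0, 0], [0, 0, 0], [0, 0, 0], [0, 0, 0], [0, 0, 0], [0, 0, 0], [0, 0, 0]]' --slide '[[0, -0.01, 0], [0, -0.01, 0], [0, -0.01, -0.005], [0, 0, -0.02], [0, 0, -0.03], [0, 0, -0.03], [0, 0, -0.02], [0.03, 0.03, 0], [0.03, 0.03, 0], [0.02, 0.03, 0]]' --gripper '[0, 0, 0, 0, 0, 0, 0, 0, 0, 0]'

```text
time_s: 8.55
position: [0.5483, 0.1008, 0.131]
tool_rot: [[-0.539, 0.842, 0.0], [0.842, 0.539, 0.0], [0.0, 0.0, -1.0]]
ft_force: [0.3, -1.3, 0.2]
grip_width: 0.0431
```

jog_arm --dr '[[0, 0, 0.145], [0, 0, 0.145], [0, 0, 0.145], [0, 0, 0.145], [0, 0, 0.145], [0, 0, 0.145], [0, 0, 0.145], [0, 0, 0.145], [0, 0, 0.145], [0, 0, 0.145]]' --slide '[[0, 0, 0], [0, 0, 0], [0, 0, 0], [0, 0, 0], [0, 0, 0], [0, 0, 0], [0, 0, 0], [0, 0, 0], [0, 0, 0], [0, 0, 0]]' --gripper '[0, 0, 0, 0, 0, 0, 0, 0, 0, 0]'

```text
time_s: 9.55
position: [0.5485, 0.0989, 0.1307]
tool_rot: [[0.775, 0.632, -0.0], [0.632, -0.775, 0.0], [-0.0, -0.0, -1.0]]
ft_force: [-0.5, 0.2, -0.1]
grip_width: 0.043
```

jog_arm --dr '[[0, 0, 0.121], [0, 0, 0], [0, 0, 0], [0, 0, 0], [0, 0, 0], [0, 0, 0], [0, 0, 0], [0, 0, 0], [0, 0, 0], [0, 0, 0]]' --slide '[[0, 0, 0], [0, 0, 0], [0, 0, 0], [0, 0, 0], [0, 0, 0], [0, 0, 0], [0, 0, 0], [0, 0, 0], [0, 0, 0], [0, 0, 0]]' --gripper '[0, 0, 0, 0, 0, 0, 0, 0, 0, 0]'

```text
time_s: 10.55
position: [0.5491, 0.0996, 0.1303]
tool_rot: [[0.842, 0.54, -0.0], [0.54, -0.842, 0.0], [-0.0, -0.0, -1.0]]
ft_force: [0.2, 0.5, -0.5]
grip_width: 0.0426
```

```bash

python3 - <<'E'
from meas import *
togo(-.010,.095,.025)
for n in ('scene','top'):
    im=grab(n,n+'6');b=block(im,.05);g=w2g(ray(im,max(cv2.findContours(b,0,1)[0],key=cv2.contourArea).reshape(-1,2),.03))*1000
    print(n,g.min(0),g.max(0))
    s=g[(g[:,0]>-50)&(g[:,0]<35)]
    for q in (s[s[:,1]<-25],s[s[:,1]>45]):
        if len(q)>5: print(np.polyfit(q[:,0],q[:,1],1),len(q))
cv2.imwrite('pics/z6.png',np.hstack([cv2.resize(load('top6')['pixels'][120:300,180:360],None,fx=2,fy=2,interpolation=0),cv2.resize(load('scene6')['pixels'][120:300,200:380],None,fx=2,fy=2,interpolation=0)]))
E
```

```text
t 10.55 tool slide [ 0.0113 -0.0078  0.1053] yaw err -90.03 tilt [-1.e-04  0.e+00 -1.e+00] gpos [[-21.3  87.2]] z 0.1303018054807984 w 0.042582900187468416 F [ 0.2  0.5 -0.5] q [ -2.  29.  83.   0.  68. -35.]
scene [-68.71184903 -36.89765565] [48.87195753 65.34426689]
[-1.40116213e-02 -3.55610973e+01] 29
[2.29776398e-03 6.44321456e+01] 33
top [-70.39212909 -33.87787061] [51.71869886 75.76644466]
[-8.35865656e-05 -3.30730109e+01] 40
[-0.56711347 35.42574136] 21
```

View pics/z6.png

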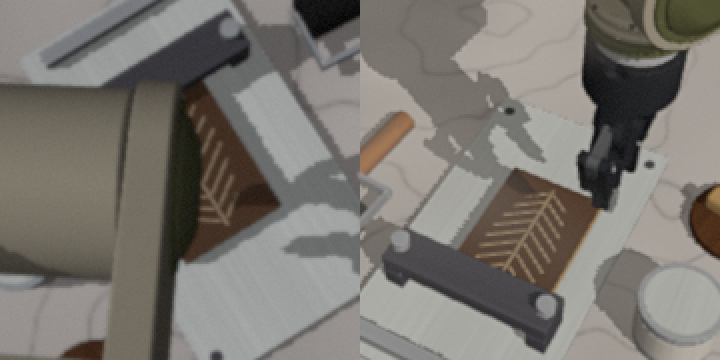

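jog_arm --dr '[[0, 0, 0], [0, 0, 0], [0, 0, 0], [0, 0, 0], [0, 0, 0], [0, 0, 0], [0, 0, 0], [0, 0, 0], [0, 0, 0], [0, 0, 0]]' --slide '[[0.006, -0.003, 0], [0.005, -0.002, 0.015], [0, 0, 0.02], [0, 0, 0.02], [0, 0, 0.02], [0, 0, 0.015], [0, 0, 0.01], [0, 0, 0.005], [0, 0, 0], [0, 0, 0]]' --gripper '[0, 0, 0, 0, 0, 0, 0, 0, 0, 0]'

```text
time_s: 11.65
position: [0.5561, 0.1098, 0.0259]
tool_rot: [[0.842, 0.54, 0.001], [0.54, -0.842, 0.0], [0.001, 0.001, -1.0]]
ft_force: [-0.2, -0.4, 1.1]
grip_width: 0.0431
```

```bash

python3 - <<'E'
from meas import *
togo(-.010,.062,.025)
cv2.imwrite('pics/z7.png',cv2.resize(grab('scene','scene7')['pixels'][120:300,180:400],None,fx=3,fy=3,interpolation=0))
E
```

```text
t 11.65 tool slide [-0.0001  0.03    0.0009] yaw err -90.04 tilt [ 0.001  0.    -1.   ] gpos [[-9.9 92. ]] z 0.025907790557586907 w 0.043074824414904324 F [-0.2 -0.4  1.1] q [ -1.  37.  88.   0.  55. -33.]
```

View pics/z7.png

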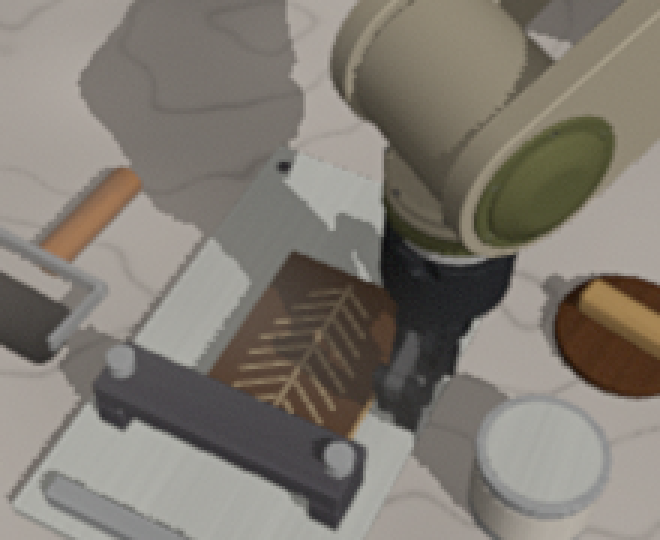

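The tips stand beside the block's +y edge, clear of the can and the bridge. Now I'll push 29 mm towards -y.

jog_arm --dr '[[0, 0, 0], [0, 0, 0], [0, 0, 0], [0, 0, 0], [0, 0, 0], [0, 0, 0], [0, 0, 0], [0, 0, 0], [0, 0, 0], [0, 0, 0]]' --slide '[[0, 0.004, 0.001], [0, 0.004, 0], [0, 0.004, 0], [0, 0.003, 0], [0, 0.003, 0], [0, 0.003, 0], [0, 0.003, 0], [0, 0.003, 0], [0, 0.002, 0], [0, 0, 0]]' --gripper '[0, 0, 0, 0, 0, 0, 0, 0, 0, 0]'

```text
time_s: 12.7
position: [0.5716, 0.085, 0.0243]
tool_rot: [[0.842, 0.539, 0.0], [0.539, -0.842, -0.0], [0.0, 0.0, -1.0]]
ft_force: [-0.2, -0.4, -0.2]
grip_width: 0.0425
```

```bash
cat >> meas.py <<'E'
def chk(n,f):
    im=grab(n,f);b=block(im,.05);g=w2g(ray(im,max(cv2.findContours(b,0,1)[0],key=cv2.contourArea).reshape(-1,2),.03))*1000
    print(n,g.min(0).round(1),g.max(0).round(1))
    s=g[(g[:,0]>-55)&(g[:,0]<35)]
    for q in (s[s[:,1]<-25],s[s[:,1]>30]):
        if len(q)>5: print('side',np.polyfit(q[:,0],q[:,1],1).round(3),len(q))
    q=g[(g[:,0]<-40)&(abs(g[:,1])<35)]
    if len(q)>5: print('tail',np.polyfit(q[:,1],q[:,0],1).round(3),len(q))
    return im
E
python3 - <<'E'
from meas import *
togo(-.010,.062,.025)
cv2.imwrite('pics/z8.png',cv2.resize(chk('scene','scene8')['pixels'][120:300,180:400],None,fx=3,fy=3,interpolation=0))
chk('top','top8')
E
```

```text
t 12.7 tool slide [ 0.0002  0.0008 -0.0007] yaw err -90.05 tilt [ 3.e-04 -3.e-04 -1.e+00] gpos [[-10.2  62.8]] z 0.024304643583583696 w 0.04254217617623296 F [-0.2 -0.4 -0.2] q [ -3.  38.  86.  -0.  56. -36.]
scene [-69.  -48.5] [48.9 53.1]
side [-3.8000e-02 -4.6892e+01] 34
side [ 1.136 15.07 ] 15
tail [  0.407 -59.73 ] 28
top [-69.8 -46. ] [40.9 32.8]
side [  0.12  -41.039] 57
tail [  0.203 -63.697] 55
```

View pics/z8.png

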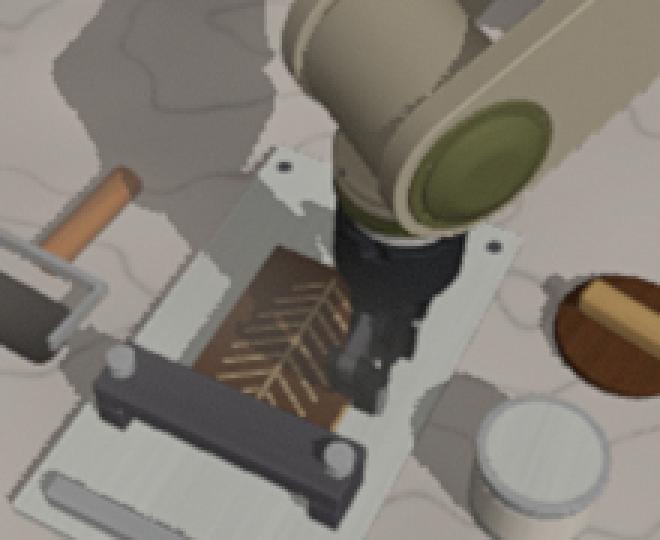

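The block has moved about 12 mm. I'll retreat and go back behind the tail.

jog_arm --dr '[[0, 0, 0], [0, 0, 0], [0, 0, 0], [0, 0, 0], [0, 0, 0], [0, 0, 0], [0, 0, -0.143], [0, 0, -0.143], [0, 0, -0.143], [0, 0, -0.143]]' --slide '[[0, -0.01, 0], [0, -0.01, 0], [0, -0.01, -0.005], [0, 0, -0.03], [0, 0, -0.035], [0, 0, -0.035], [0, 0, 0], [0, 0, 0], [0, 0, 0], [0, 0, 0]]' --gripper '[0, 0, 0, 0, 0, 0, 0, 0, 0, 0]'

```text
time_s: 13.8
position: [0.5546, 0.1114, 0.1298]
tool_rot: [[0.41, 0.912, 0.0], [0.912, -0.41, 0.0], [0.0, 0.0, -1.0]]
ft_force: [0.8, -0.1, 0.1]
grip_width: 0.0428
```

jog_arm --dr '[[0, 0, -0.143], [0, 0, -0.143], [0, 0, -0.143], [0, 0, -0.143], [0, 0, -0.143], [0, 0, -0.143], [0, 0, -0.141], [0, 0, 0], [0, 0, 0], [0, 0, 0]]' --slide '[[0, 0, 0], [0, 0, 0], [0, 0, 0], [0, 0, 0], [0, 0, 0], [0, 0, 0], [0, 0, 0], [-0.03, -0.03, 0], [-0.03, -0.03, 0], [-0.03, -0.03, 0]]' --gripper '[0, 0, 0, 0, 0, 0, 0, 0, 0, 0]'

```text
time_s: 14.8
position: [0.5271, -0.014, 0.1297]
tool_rot: [[-0.541, 0.841, 0.0], [0.841, 0.541, -0.0], [-0.0, 0.0, -1.0]]
ft_force: [2.0, 0.1, -0.4]
grip_width: 0.0432
```

```bash

python3 - <<'E'
from meas import *
togo(-.100,.002,.025)
chk('scene','scene9')
chk('top','top9')
cv2.imwrite('pics/z9.png',np.hstack([cv2.resize(load('top9')['pixels'][120:300,180:360],None,fx=2,fy=2,interpolation=0),cv2.resize(load('scene9')['pixels'][120:300,200:380],None,fx=2,fy=2,interpolation=0)]))
E
```

```text
t 14.8 tool slide [-0.0014  0.0011  0.1047] yaw err 0.07 tilt [ 3.e-04 -1.e-04 -1.e+00] gpos [[-101.1    3.4]] z 0.12967666191827376 w 0.043177861654987784 F [ 2.   0.1 -0.4] q [ -14.   26.   88.   -0.   66. -137.]
scene [-68.7 -48.5] [48.8 53.4]
side [-3.0000e-03 -4.7319e+01] 32
side [3.0000e-03 5.2615e+01] 34
tail [-4.0000e-03 -6.7609e+01] 31
top [ 12.7 -14.2] [51.8 51.3]
side [ 0.567 32.87 ] 21
```

View pics/z9.png

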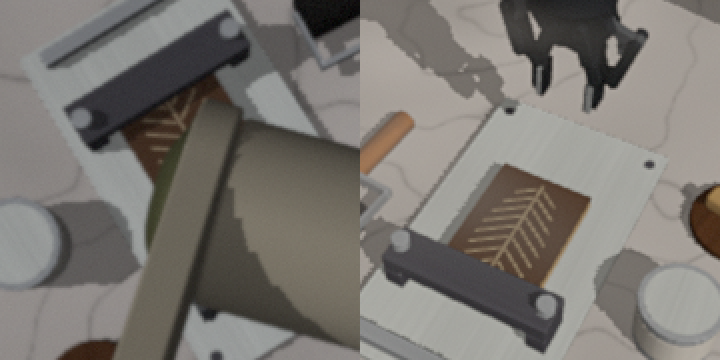

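The block is now square (0.0±0.2°) and near centre (y≈2.5 mm), with its tail at about -69 mm. I'll descend and push.

jog_arm --dr '[[0, 0, 0], [0, 0, 0], [0, 0, 0], [0, 0, 0], [0, 0, 0], [0, 0, 0], [0, 0, 0], [0, 0, 0], [0, 0, 0], [0, 0, 0]]' --slide '[[-0.001, 0, 0.01], [0, 0, 0.02], [0, 0, 0.02], [0, 0, 0.02], [0, 0, 0.015], [0, 0, 0.01], [0, 0, 0.007], [0, 0, 0.003], [0, 0, 0], [0, 0, 0]]' --gripper '[0, 0, 0, 0, 0, 0, 0, 0, 0, 0]'

```text
time_s: 15.9
position: [0.5288, -0.0146, 0.0248]
tool_rot: [[-0.54, 0.842, 0.001], [0.842, 0.54, -0.0], [-0.001, 0.001, -1.0]]
ft_force: [-0.2, -0.1, 0.6]
grip_width: 0.0432
```

jog_arm --dr '[[0, 0, 0], [0, 0, 0], [0, 0, 0], [0, 0, 0], [0, 0, 0], [0, 0, 0], [0, 0, 0], [0, 0, 0], [0, 0, 0], [0, 0, 0]]' --slide '[[0, 0.004, 0], [0, 0.004, 0], [0, 0.004, 0], [0, 0.004, 0], [0, 0.004, 0], [0, 0.004, 0], [0, 0.004, 0], [0, 0.004, 0], [0, 0.004, 0], [0, 0.004, 0]]' --gripper '[0, 0, 0, 0, 0, 0, 0, 0, 0, 0]'

```text
time_s: 16.9
position: [0.5624, 0.0071, 0.0243]
tool_rot: [[-0.54, 0.842, -0.0], [0.842, 0.54, -0.0], [0.0, -0.0, -1.0]]
ft_force: [-0.8, -1.7, 2.2]
grip_width: 0.0427
```

```bash

python3 - <<'E'
from meas import *
togo(-.011,.002,.025)
chk('scene','scene10')
cv2.imwrite('pics/z10.png',cv2.resize(load('scene10')['pixels'][140:340,180:380],None,fx=3,fy=3,interpolation=0))
E
```

```text
t 16.9 tool slide [-0.0002  0.049  -0.0007] yaw err -0.03 tilt [-2.e-04 -0.e+00 -1.e+00] gpos [[-60.    2.2]] z 0.024331657333486797 w 0.0426887511616248 F [-0.8 -1.7  2.2] q [ -11.   37.   88.   -0.   55. -134.]
scene [-50. -49.] [48.9 53.5]
side [ -0.147 -46.673] 38
side [ 0.148 51.552] 39
tail [-1.800e-02 -4.767e+01] 32
```

View pics/z10.png

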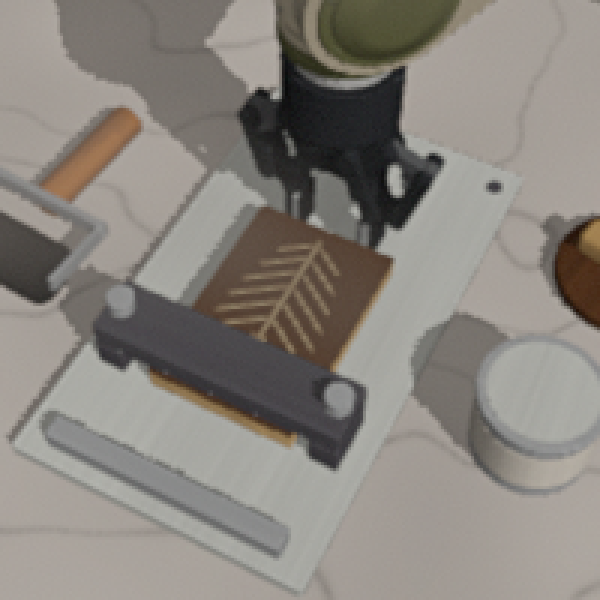

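The front is emerging beyond the bridge, square and centred.

jog_arm --dr '[[0, 0, 0], [0, 0, 0], [0, 0, 0], [0, 0, 0], [0, 0, 0], [0, 0, 0], [0, 0, 0], [0, 0, 0], [0, 0, 0], [0, 0, 0]]' --slide '[[0, 0.004, 0], [0, 0.004, 0], [0, 0.004, 0], [0, 0.004, 0], [0, 0.004, 0], [0, 0.004, 0], [0, 0.004, 0], [0, 0.004, 0], [0, 0.003, 0], [0, 0.003, 0]]' --gripper '[0, 0, 0, 0, 0, 0, 0, 0, 0, 0]'

```text
time_s: 17.95
position: [0.5944, 0.0276, 0.0243]
tool_rot: [[-0.54, 0.842, -0.0], [0.842, 0.54, 0.0], [0.0, -0.0, -1.0]]
ft_force: [-0.9, -0.5, -0.5]
grip_width: 0.0426
```

jog_arm --dr '[[0, 0, 0], [0, 0, 0], [0, 0, 0], [0, 0, 0], [0, 0, 0], [0, 0, 0], [0, 0, 0], [0, 0, 0], [0, 0, 0], [0, 0, 0]]' --slide '[[0, 0.001, 0], [0, 0.001, 0], [0, 0.001, 0], [0, 0.001, 0], [0, 0.001, 0], [0, 0.001, 0], [0, 0.001, 0], [0, 0, 0], [0, 0, 0], [0, 0, 0]]' --gripper '[0, 0, 0, 0, 0, 0, 0, 0, 0, 0]'

```text
time_s: 18.95
position: [0.6002, 0.0313, 0.0244]
tool_rot: [[-0.54, 0.842, 0.0], [0.842, 0.54, 0.0], [-0.0, 0.0, -1.0]]
ft_force: [0.2, 0.2, 0.3]
grip_width: 0.0426
```

```bash

python3 - <<'E'
from meas import *
togo(-.011,.002,.025)
chk('scene','scene11')
cv2.imwrite('pics/z11.png',cv2.resize(load('scene11')['pixels'][140:340,180:380],None,fx=3,fy=3,interpolation=0))
E
```

```text
t 18.95 tool slide [-0.0001  0.0042 -0.0006] yaw err -0.03 tilt [ 4.e-04  0.e+00 -1.e+00] gpos [[-15.2   2.1]] z 0.024435796442572842 w 0.04260678426710249 F [0.2 0.2 0.3] q [  -8.   40.   82.    0.   58. -131.]
scene [ -4.1 -49. ] [48.9 53.5]
side [ -0.399 -39.114] 23
side [ 0.45  42.637] 23
```

View pics/z11.png

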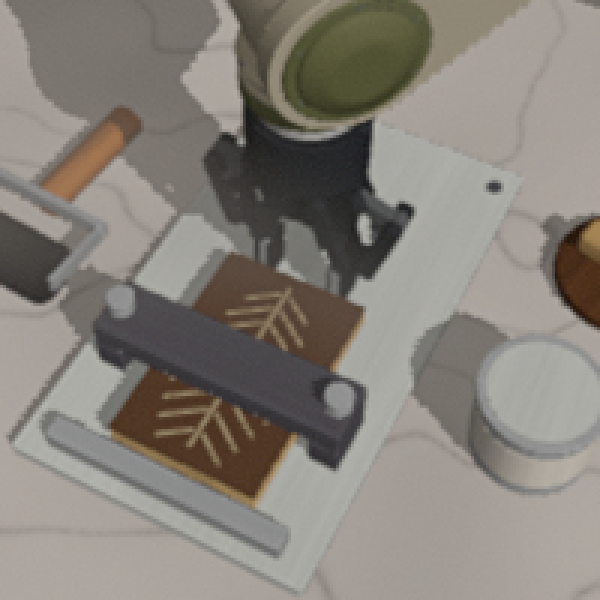

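About 4 mm of gap is left. I'll press on slowly and watch the force.

jog_arm --dr '[[0, 0, 0], [0, 0, 0], [0, 0, 0], [0, 0, 0], [0, 0, 0], [0, 0, 0], [0, 0, 0], [0, 0, 0], [0, 0, 0], [0, 0, 0]]' --slide '[[0, 0.0005, 0], [0, 0.0005, 0], [0, 0.0005, 0], [0, 0.0005, 0], [0, 0.0005, 0], [0, 0.0005, 0], [0, 0.0005, 0], [0, 0.0005, 0], [0, 0, 0], [0, 0, 0]]' --gripper '[0, 0, 0, 0, 0, 0, 0, 0, 0, 0]'

```text
time_s: 20.0
position: [0.6035, 0.0335, 0.0243]
tool_rot: [[-0.54, 0.842, 0.0], [0.842, 0.54, 0.0], [-0.0, 0.0, -1.0]]
ft_force: [-2.6, -1.1, 1.8]
grip_width: 0.0426
```

```bash

python3 - <<'E'
from meas import *
togo(-.011,.002,.025)
chk('scene','scene12')
cv2.imwrite('pics/z12.png',cv2.resize(load('scene12')['pixels'][240:340,180:310],None,fx=6,fy=6,interpolation=0))
E
```

```text
t 20.0 tool slide [-0.0002  0.0002 -0.0007] yaw err -0.03 tilt [ 2.e-04  0.e+00 -1.e+00] gpos [[-11.2   2.2]] z 0.024323647775085472 w 0.04264911018333727 F [-2.6 -1.1  1.8] q [  -8.   40.   81.    0.   59. -131.]
scene [ -0.2 -49. ] [48.9 53.3]
side [ -0.436 -38.026] 22
side [ 0.522 40.313] 22
```

View pics/z12.png

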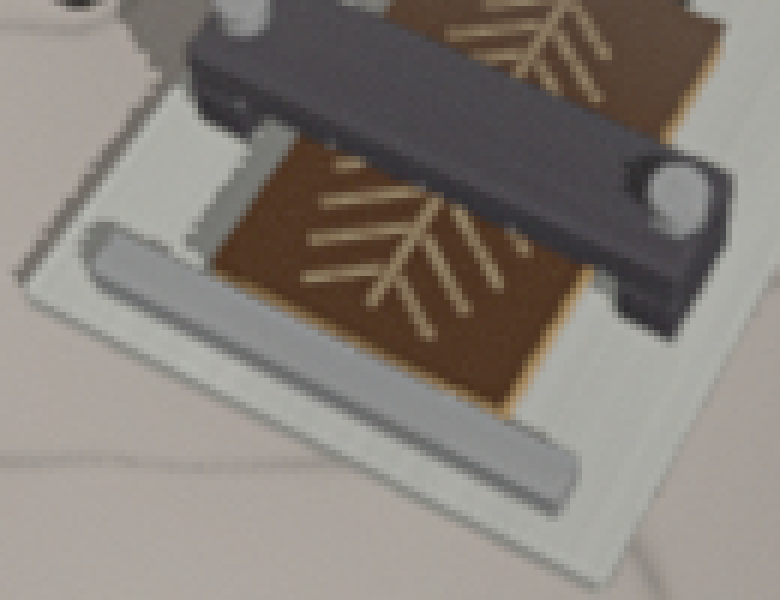

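jog_arm --dr '[[0, 0, 0], [0, 0, 0], [0, 0, 0], [0, 0, 0], [0, 0, 0], [0, 0, 0], [0, 0, 0], [0, 0, 0], [0, 0, 0], [0, 0, 0]]' --slide '[[0, 0.0003, 0], [0, 0.0003, 0], [0, 0.0003, 0], [0, 0.0003, 0], [0, 0.0003, 0], [0, 0, 0], [0, 0, 0], [0, 0, 0], [0, 0, 0], [0, 0, 0]]' --gripper '[0, 0, 0, 0, 0, 0, 0, 0, 0, 0]'

```text
time_s: 21.05
position: [0.6048, 0.0343, 0.0243]
tool_rot: [[-0.54, 0.842, 0.0], [0.842, 0.54, 0.0], [-0.0, 0.0, -1.0]]
ft_force: [-1.2, -0.9, -0.3]
grip_width: 0.0426
```

```bash

python3 - <<'E'
from meas import *
togo(-.011,.002,.025)
E
```

```text
t 21.05 tool slide [-0.0002 -0.0013 -0.0007] yaw err -0.03 tilt [ 2.e-04  1.e-04 -1.e+00] gpos [[-9.7  2.2]] z 0.024314301812948406 w 0.042576056538295076 F [-1.2 -0.9 -0.3] q [  -8.   40.   81.    0.   59. -131.]
```

Still sliding with no rise in force, so I'll go on.

jog_arm --dr '[[0, 0, 0], [0, 0, 0], [0, 0, 0], [0, 0, 0], [0, 0, 0], [0, 0, 0], [0, 0, 0], [0, 0, 0], [0, 0, 0], [0, 0, 0]]' --slide '[[0, 0.0003, 0], [0, 0.0003, 0], [0, 0.0003, 0], [0, 0.0003, 0], [0, 0.0003, 0], [0, 0, 0], [0, 0, 0], [0, 0, 0], [0, 0, 0], [0, 0, 0]]' --gripper '[0, 0, 0, 0, 0, 0, 0, 0, 0, 0]'

```text
time_s: 22.05
position: [0.6052, 0.0346, 0.0243]
tool_rot: [[-0.54, 0.842, -0.002], [0.842, 0.54, -0.001], [0.0, -0.002, -1.0]]
ft_force: [-5.7, -3.1, 2.8]
grip_width: 0.0426
```

```bash

python3 - <<'E'
from meas import *
togo(-.011,.002,.025)
cv2.imwrite('pics/z13.png',cv2.resize(chk('scene','scene13')['pixels'][240:340,180:310],None,fx=6,fy=6,interpolation=0))
E
```

```text
t 22.05 tool slide [-0.0002 -0.0018 -0.0007] yaw err -0.03 tilt [-2.e-03 -7.e-04 -1.e+00] gpos [[-9.2  2.2]] z 0.02428603937029886 w 0.042575150021558976 F [-5.7 -3.1  2.8] q [  -8.   40.   81.   -0.   59. -131.]
scene [  2.  -48.8] [48.9 53.5]
side [ -0.516 -35.279] 21
side [ 0.521 40.083] 21
```

View pics/z13.png

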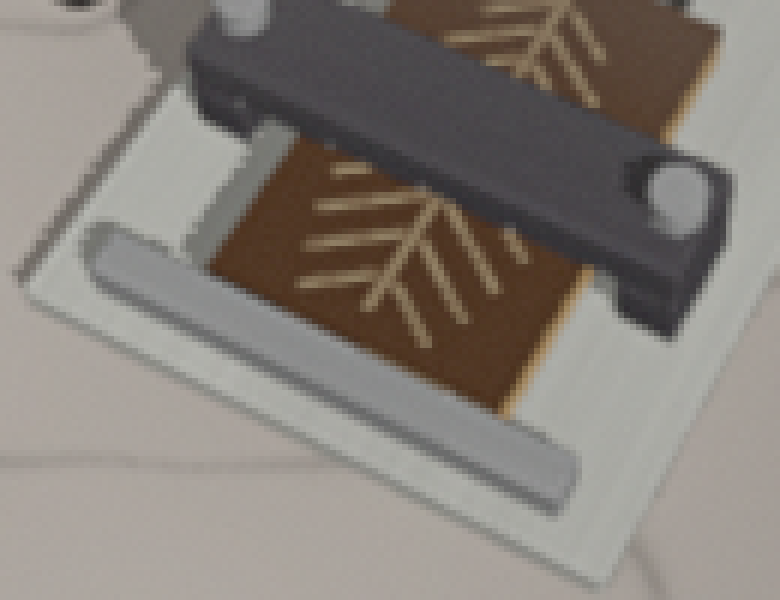

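The force has risen to 7 N, the arm lags its command, and the plywood edge has vanished behind the stop along its whole width, so the block is seated. I'll back off horizontally, then go up and away.

jog_arm --dr '[[0, 0, 0], [0, 0, 0], [0, 0, 0], [0, 0, 0], [0, 0, 0], [0, 0, 0], [0, 0, 0], [0, 0, 0], [0, 0, 0], [0, 0, 0]]' --slide '[[0, -0.004, 0], [0, -0.01, 0], [0, -0.015, 0], [0, -0.02, 0], [0, -0.02, -0.01], [0, -0.02, -0.03], [0, -0.03, -0.04], [0, -0.03, -0.04], [0, 0, -0.03], [0, 0, 0]]' --gripper '[0, 0, 0, 0, 0, 0, 0, 0, 0, 0]'

```text
time_s: 23.1
position: [0.4813, -0.0463, 0.1782]
tool_rot: [[-0.539, 0.842, 0.008], [0.842, 0.539, -0.003], [-0.007, 0.005, -1.0]]
ft_force: [-0.0, 0.2, 0.0]
grip_width: 0.0426
```

jog_arm --dr '[[0, 0, 0], [0, 0, 0], [0, 0, 0], [0, 0, 0], [0, 0, 0], [0, 0, 0], [0, 0, 0], [0, 0, 0], [0, 0, 0], [0, 0, 0]]' --slide '[[0.02, 0, -0.01], [0.035, 0, 0], [0.035, 0, 0], [0.035, 0, 0], [0.035, 0, 0], [0.035, 0, 0], [0.035, 0, 0], [0.035, 0, 0], [0.02, 0, 0], [0, 0, 0]]' --gripper '[0, 0, 0, 0, 0, 0, 0, 0, 0, 0]'

```text
time_s: 24.1
position: [0.325, 0.1958, 0.1837]
tool_rot: [[-0.543, 0.84, -0.001], [0.84, 0.543, 0.0], [0.001, -0.001, -1.0]]
ft_force: [-0.1, -1.6, -0.2]
grip_width: 0.0427
```

```bash

python3 - <<'E'
from meas import *
togo(-.011,.002,.025)
top=grab('top','topF');sc=grab('scene','sceneF')
for n,f in (('top','topF'),('scene','sceneF')):
    im=load(f);b=block(im,.055);g=w2g(ray(im,max(cv2.findContours(b,0,1)[0],key=cv2.contourArea).reshape(-1,2),.03))*1000
    s=g[(g[:,0]>8)&(g[:,0]<40)]
    for q in (s[s[:,1]<-35],s[s[:,1]>35]): print(n,np.polyfit(q[:,0],q[:,1],1).round(3),len(q)) if len(q)>4 else 0
    q=g[(g[:,0]<12)&(abs(g[:,1])<38)];print(n,'tail',np.polyfit(q[:,1],q[:,0],1).round(3),len(q))
a=load('top0')['pixels'];d=cv2.absdiff(a,top['pixels']).max(2)
for nm,(x0,y0,x1,y1) in dict(can=(160,215,212,268),baren=(200,288,258,347),brayer=(322,92,402,195)).items(): print(nm,(d[y0:y1,x0:x1]>40).sum())
cv2.imwrite('pics/zF.png',np.hstack([cv2.resize(top['pixels'][80:350,150:410],None,fx=1.5,fy=1.5),cv2.resize(sc['pixels'][130:400,150:410],None,fx=1.5,fy=1.5)]))
E
```

```text
t 24.1 tool slide [-0.2877  0.1461  0.1584] yaw err 0.16 tilt [-1.e-03  3.e-04 -1.e+00] gpos [[-157.9  289.2]] z 0.1836860637002537 w 0.042666099701985934 F [-0.1 -1.6 -0.2] q [  13.    8.  105.    0.   67. -110.]
top [-2.2000e-02 -4.4492e+01] 16
top [7.0000e-03 5.0479e+01] 15
top tail [-0.006  0.605] 36
scene [-3.7000e-02 -4.5369e+01] 16
scene [ 0.092 50.068] 13
scene tail [-0.014  4.855] 35
can 0
baren 0
brayer 0
```

View pics/zF.png

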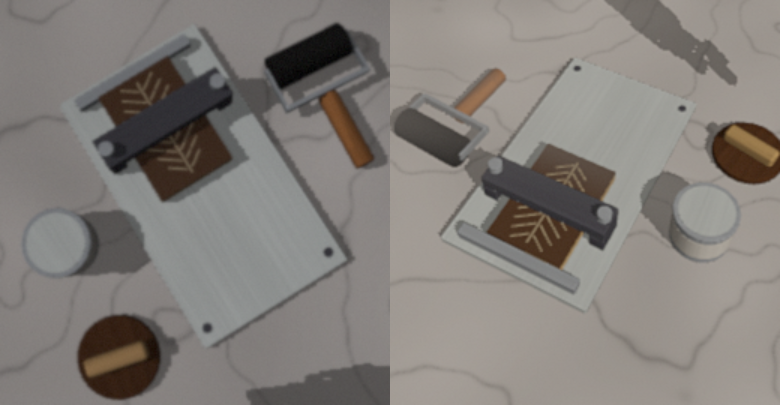

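```bash
python3 -c "
from rig import env
print(env.close_job())"
```

```text
the job is handed in; nothing more can be done
None
```

The block was pushed flat along the bed and under the bridge to the end stop, and the job was handed in at about 24 s of the 58 s allowed. No verdict was reported.

**What I did:** I pushed with two half-open fingertips on the tail, which squared the block but left it at y≈+14.5 mm, right beside a bridge cheek. I backed off, nudged it towards -y with the tips on its side, then finished the push from the tail. I stopped when the force rose to about 7 N at the stop, then drew back level and moved the arm well clear.

**Last checks:**

| Check | Result |
|---|---|
| Tail position | about 0 mm along gauge x in the top view (0.6 mm before allowing for edge bias; home is 0) |
| Squareness | 0.006 rad (top view), 0.014 rad (scene view); limit 0.06 |
| Off centre | about 3 mm; limit 25 |
| Front edge | no gap visible along the stop |
| Ink can, brayer, baren | no pixel change from the first top view |

**Disagreement:** the scene view puts the tail at +4.9 mm, against 0.6 mm in the top view. The scene view already read about 5 mm too far forward for the block at the start, so I trusted the top view and the contact force. In the last scene picture the side edges' slopes disagreed (-0.04 and +0.09), but each fit used only 13–16 points beside the bridge. I gave them no weight.

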